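# Pack a tea sampler in the order of the cards

### The arm

A 7-joint arm with a two-finger parallel gripper is mounted at the origin on the work surface. World frame = base frame: x ahead of the robot, y to its left, z up, the work surface at z = 0. Lengths are in m, angles in rad, forces in N, time in s.
With the tool pointing down it reaches from about 0.425 to 0.875 m from the base axis. Payload 9.9 kg.
Tool frame: the origin (TCP) lies where the fingers leave the gripper's body, on its centre line; the fingertips stand 73 mm ahead of it and the grasp point (between the pads) lies 54 mm ahead of it (tip_reach is the distance from the TCP to the fingertips, in m); z points along the fingers, y is the line along which they close (so a half turn about z gives the same grasp; the last joint's range is limited). The gripper opens to 85 mm and grips with 20 to 120 N. Pads are 22 mm wide; open, the fingers measure 114 mm over their backs; the gripper's body (76 mm by 85 mm) begins 54 mm behind the grasp point. The pads swing forward as they close: fully open they stand 13 mm farther back than shut.
Start: joints at [1.032, 0.576, 0.025, 1.437, -0.015, 1.129, -0.057], TCP at [0.297, -0.606, 0.304] pointing down, gripper open.
Joint ranges: [-2.76, 2.76], [-0.34, 2.15], [-1.52, 1.57], [0.19, 2.46], [-1.09, 4.23], [0.17, 1.99], [-2.82, 2.82]. Speed limits (rad/s): [2.22, 2.22, 3.01, 3.01, 3.14, 3.14, 3.14].

### API

Orientations are given as [roll, pitch, yaw] about the fixed x, y, z axes, in that order (R = Rz(yaw) Ry(pitch) Rx(roll)).
In Python, from workcell import read_state, read_camera, camera_model, close_job, tip_reach gives the robot as it stands.
- The arm moves only by the tool carry_out, never from a script. Its arguments are lists of equal length, an entry for each row: "angular": the turn, a rotation vector about the world's x, y, z in degrees, a list of three; "xyz": the shift along the world's x, y, z in mm, a list of three; "jaw": the opening, from -1 (shut) to 1 (fully open), so that 0 is half open. In form: {"angular": [[ax, ay, az], ...], "xyz": [[x, y, z], ...], "jaw": [jaw, ...]}. A call has exactly 5 rows; each row is the pose to reach, as a shift and turn from the pose commanded when the call began; what a row does not reach only later rows make up. A row lasts 1/10 s, in which the tool goes at most 50 mm and 8.59 degrees, less where a joint would pass 70% of its speed; a pose out of reach is approached as far as the arm can. A call with a gripper value outside its range is refused whole. The fingers move at their own pace and stop on an object; "squeeze" is the grip in N (left out, the last holds). Time passes only in rows, so rows that repeat a pose let the fingers close, or fill a call up. It gives the time, the measured TCP pose, the force, the opening and the grip force at its end, in the units of the state.
- read_state(): the state, without advancing time (a new reading comes with each control period).
- read_camera(name): name is "side" or "top"; returns the picture (480x640x3 uint8, blue, green, red); there is no depth.
- camera_model(name): a dict with "fx", "fy", "cx", "cy" (pixels), "k1" (the pictures are not rectified: a ray, as slopes to the right and down, at radius r is drawn at 1 + k1 r^2 times it, then the intrinsics apply), "rvec" (rotation vector, rad) and "tvec" (3), from world to camera coordinates, as OpenCV has them. Camera axes: x right, y down, z forward; pixel columns grow to the right and rows downward; lengths in m; the calibration is good to about 2 mm. A picture is of the moment at which its call begins. camera_model takes no time and is no camera call.
- close_job(): hands the job in; it is judged then, once.
The state is a dict: "clock": time; "qpos": joint angles; "qd": joint speeds; "effort": joint torques, N m; "eef_pos": TCP position; "orientation": TCP orientation; "contact_force": force on the tool from outside, world axes, zero at the start; "wrist_torque": the same for the moment, N m; "grip_width": opening from 0.0 (shut) to 1.0 (fully open); "gripper_force": force on a finger pad.
Only numpy, scipy, OpenCV 4.12 (cv2) and the standard library are available. Lean on these libraries where they do the work, as an engineer would, in place of code of your own. Each camera call takes 0.05 s, during which the arm holds its last target. There are 200 camera calls.

### The job

Pack the tea sampler: bring the four tins that the colour cards on the rack call for into the open gift box, one in each compartment, in the same left-to-right order as the cards. One tin in the rack does not match the card in front of it: leave that one standing in its place in the rack and take the right one from the stock carton instead. Set every tin down upright on the floor of its compartment, without dropping it or tipping any tin over.

Things in the scene. Friction and masses are not known exactly. Their poses are not given: they have to be found in the camera images.
- tin_red: red tea tin (lid red too, cream band round it): upright cylinder, 42 mm diameter, 78 mm high, about 100 g. Origin: centre of its underside. Starts in a plywood rack, underside 12 mm above the table: four places in a row, 64 mm apart (22 mm between tins), dividers and back fence up to 27 mm above the table, a colour card in front of each place.
- tin_green: green tea tin (lid green too, cream band round it): upright cylinder, 42 mm diameter, 78 mm high, about 100 g. Origin: centre of its underside. Starts in a plywood rack, underside 12 mm above the table: four places in a row, 64 mm apart (22 mm between tins), dividers and back fence up to 27 mm above the table, a colour card in front of each place.
- tin_blue: blue tea tin (lid blue too, cream band round it): upright cylinder, 42 mm diameter, 78 mm high, about 100 g. Origin: centre of its underside. Starts in a plywood rack, underside 12 mm above the table: four places in a row, 64 mm apart (22 mm between tins), dividers and back fence up to 27 mm above the table, a colour card in front of each place.
- tin_black: black tea tin (lid black too, cream band round it): upright cylinder, 42 mm diameter, 78 mm high, about 100 g. Origin: centre of its underside. Starts in a plywood rack, underside 12 mm above the table: four places in a row, 64 mm apart (22 mm between tins), dividers and back fence up to 27 mm above the table, a colour card in front of each place.
- tin_yellow: yellow tea tin (lid yellow too, cream band round it): upright cylinder, 42 mm diameter, 78 mm high, about 100 g. Origin: centre of its underside. Starts in an open brown stock carton (walls 30 mm high), underside 3 mm above the table. Brown boxes, 53 mm high, begin 30 mm or more behind its axis (+x); left and right of it nothing within 50 mm is above 35 mm.
- card_red: red card, 26 x 52 mm, flat and fixed on the rack's front strip (robot's side), 8 mm above the table. Origin: middle of its underside; x across the rack, away from the robot; y along the row, to the robot's left. The middle of its place in the rack is 52 mm along its x; a tin stands there at the start.
- card_green: green card, 26 x 52 mm, flat and fixed on the rack's front strip (robot's side), 8 mm above the table. Origin: middle of its underside; x across the rack, away from the robot; y along the row, to the robot's left. The middle of its place in the rack is 52 mm along its x; a tin stands there at the start.
- card_blue: blue card, 26 x 52 mm, flat and fixed on the rack's front strip (robot's side), 8 mm above the table. Origin: middle of its underside; x across the rack, away from the robot; y along the row, to the robot's left. The middle of its place in the rack is 52 mm along its x; a tin stands there at the start.
- card_yellow: yellow card, 26 x 52 mm, flat and fixed on the rack's front strip (robot's side), 8 mm above the table. Origin: middle of its underside; x across the rack, away from the robot; y along the row, to the robot's left. The middle of its place in the rack is 52 mm along its x; a tin stands there at the start.
- gift_box: Open dark-blue box, fixed, 72 (x) x 260 (y) mm, walls 34 mm high, dividers 30 mm. Origin: centre of its underside; x away from the robot, y to the robot's left. Four empty compartments, middles at x = 0, y = +96, +32, -32, -96 mm (left to right), each 64 (x) x 60 (y) mm inside, floor 4 mm above the table.

How it is judged:
By the outcome, as a careful person would: the job done as asked, in the order asked, and still so for the second after the job is handed in, with the robot touching nothing.
It also fails if it takes over 112 s, if anything falls off the work surface, if the arm or the gripper's body presses on something with over 40 N, if the wrist force passes 120 N, or if a joint passes its speed limit or range.

## Working session

There is one attempt and no reset: what is moved stays moved. The work goes in short steps, Python scripts to look and compute and a tool call to move; the robot and the scene stay as the last step left them, time stands still between calls to the robot, and variables do not carry over. Pictures are saved under pics/ and viewed, at most 14 in all, crops included, and the job is handed in when it is done.

Besides the shell and the picture viewer there is one more tool, called after "Emit:" by a JSON object that holds its "fn" and its "kwargs", one argument or row to a line. carry_out: Moves the arm, as the interface text tells. Its arguments: {"type":"object","properties":{"angular":{"type":"array","items":{"type":"array","items":{"type":"number"}}},"xyz":{"type":"array","items":{"type":"array","items":{"type":"number"}}},"jaw":{"type":"array","items":{"type":"number"}},"squeeze":{"type":"number"}},"required":["angular","xyz","jaw"]}

```bash
mkdir -p pics
cat > h.py <<'E'
import numpy as np, cv2
from workcell import *
def ray(cam,uv):
    m=camera_model(cam); x=(uv[0]-m["cx"])/m["fx"]; y=(uv[1]-m["cy"])/m["fy"]
    K=np.eye(3); p=cv2.undistortPoints(np.array([[[x,y]]],float),K,np.array([m["k1"],0,0,0,0.]))[0,0]
    R=cv2.Rodrigues(np.array(m["rvec"],float))[0]; t=np.array(m["tvec"],float)
    return -R.T@t, R.T@np.array([p[0],p[1],1])
def onz(cam,uv,z):
    c,d=ray(cam,uv); return c+d*(z-c[2])/d[2]
E
python3 - <<'E'
from h import *
for n in("top","side"):
    im=read_camera(n); cv2.imwrite(f"pics/{n}0.png",im); m=camera_model(n); print(n,m, ray(n,(320,240)))
s=read_state(); print({k:np.round(v,3) for k,v in s.items()}, tip_reach)
E
```

```text
top {'fx': 495.6084995227992, 'fy': 495.6084995227992, 'cx': 321.18020581540304, 'cy': 236.1815662660389, 'k1': -0.014295073175536514, 'rvec': array([ 2.17444069, -2.17552454,  0.0577199 ]), 'tvec': array([0.00268049, 0.50816058, 0.9515173 ])} (array([ 0.43779755, -0.01650371,  0.98573854]), array([ 0.06485589,  0.02190667, -0.99768675]))
side {'fx': 566.4652668317065, 'fy': 566.4652668317065, 'cx': 326.33924180054765, 'cy': 240.38514127766794, 'k1': -0.06184012912219361, 'rvec': array([ 0.29726614, -2.7956269 ,  1.21369768]), 'tvec': array([0.50782489, 0.128626  , 1.05864748])} (array([0.35738074, 0.77676369, 0.81491252]), array([ 0.16029745, -0.71297891, -0.68270895]))
{'clock': np.float64(0.1), 'qpos': array([ 1.032,  0.576,  0.025,  1.438, -0.015,  1.129, -0.056]), 'qd': array([ 0.   , -0.002,  0.   , -0.001,  0.001,  0.001,  0.   ]), 'effort': array([ 5.000e-03, -7.673e+01,  2.258e+00, -2.866e+01,  1.600e-02,
        9.000e-03,  0.000e+00]), 'eef_pos': array([ 0.296, -0.606,  0.303]), 'orientation': array([-3.14 ,  0.   ,  0.455]), 'contact_force': array([0.077, 0.367, 0.168]), 'wrist_torque': array([-0.005, -0.014, -0.   ]), 'gripper_force': np.float64(0.0), 'grip_width': np.float64(0.999)} 0.0726
```

View pics/top0.png

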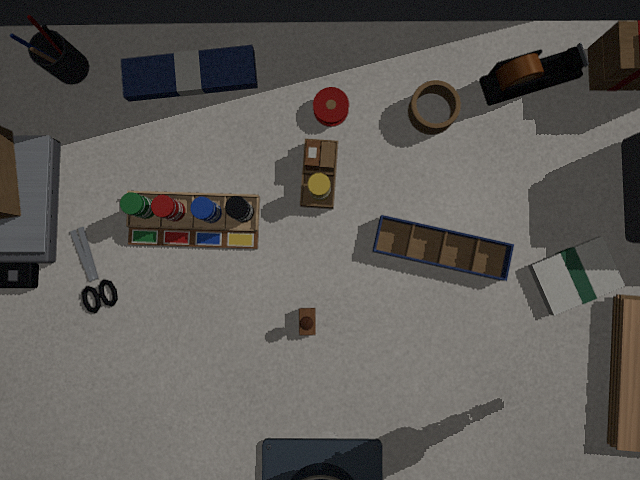

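View pics/side0.png

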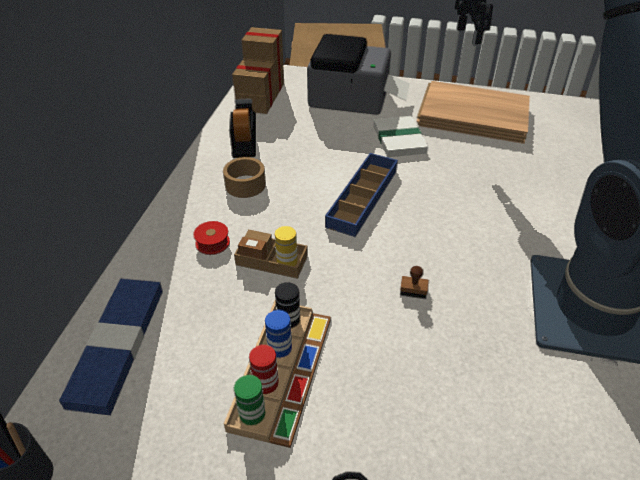

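Top view: the cards read green, red, blue, yellow at rows ~238, columns 145/177/208/240. The tins behind them are green, red, blue and black, so black (238,208) is the odd one and stays. The yellow tin is in the carton at (319,185) and the box spans (375,217) to (512,279).

```bash
cat > meas.py <<'E'
from h import *
from scipy.optimize import least_squares
HUE={"green":[(40,85)],"red":[(0,8),(172,180)],"blue":[(105,125)],"yellow":[(22,35)]}
def comps(im,col,smin=110,vmin=50):
    h=cv2.cvtColor(im,cv2.COLOR_BGR2HSV); m=np.zeros(im.shape[:2],np.uint8)
    for a,b in HUE[col]: m|=cv2.inRange(h,(a,smin,vmin),(b,255,255))
    return m, [c for c in cv2.findContours(m,cv2.RETR_EXTERNAL,cv2.CHAIN_APPROX_NONE)[0] if cv2.contourArea(c)>60]
def lid(c,z):
    P=np.array([onz("top",q+0.0,z)[:2] for q in cv2.convexHull(c)[:,0,:].astype(float)])
    o=ray("top",(320,240))[0][:2]; ctr=P.mean(0); d=(ctr-o)/np.linalg.norm(ctr-o)
    Q=P[(P-ctr)@d>-0.004]
    r=least_squares(lambda x:np.linalg.norm(Q-x,axis=1)-.0205,ctr,loss="soft_l1",f_scale=.001)
    return r.x, np.sqrt(np.mean(r.fun**2))
E
python3 - <<'E'
from meas import *
im=cv2.imread("pics/top0.png")
for col in HUE:
    m,cs=comps(im,col)
    for c in cs:
        x,y,w,h=cv2.boundingRect(c)
        if not(100<x<345 and 120<y<260): continue
        (u,v),sz,an=cv2.minAreaRect(c)
        if 225<v: print(col,"card",np.round(onz("top",(u,v),.008)*1e3,1),np.round(sz,1))
        else: print(col,"tin",(x,y,w,h),[np.round(q*1e3,1) for q in lid(c,.081 if col=="yellow" else .09)])
# box
h=cv2.cvtColor(im,cv2.COLOR_BGR2HSV); m=cv2.inRange(h,(105,100,25),(130,255,255)); m[:,:365]=0;m[:,520:]=0;m[:200]=0;m[300:]=0
P=cv2.findNonZero(m); b=cv2.boxPoints(cv2.minAreaRect(P)); print(b.round(1))
b=b[np.argsort(b[:,0])]
W=np.array([onz("top",q,0.034 if i>1 else 0.)*1e3 for i,q in enumerate(b)]); print(W.round(1),W.mean(0).round(1))
# yellow carton floor & black tin
m=cv2.inRange(h,(0,0,0),(180,255,45)); m[:,:222]=0;m[:,256:]=0;m[:192]=0;m[225:]=0
c=max(cv2.findContours(m,cv2.RETR_EXTERNAL,cv2.CHAIN_APPROX_NONE)[0],key=cv2.contourArea); print("black",cv2.boundingRect(c),lid(c,.09))
E
```

```text
green card [508.5 354.9   8. ] [21.  8.]
green tin (120, 193, 29, 21) [array([564.8, 350.8]), np.float64(0.6)]
red card [507.6 291.9   8. ] [10. 22.]
red tin (151, 194, 28, 23) [array([560.1, 293.7]), np.float64(0.5)]
blue card [505.6 227.7   8. ] [10. 22.]
blue tin (191, 197, 25, 22) [array([555.9, 220.1]), np.float64(0.2)]
yellow card [503.5 163.8   8. ] [10. 22.]
yellow tin (308, 172, 23, 23) [array([601.8,   6.1]), np.float64(0.3)]
[[372.1 251. ]
 [380.2 214.5]
 [513.8 244.2]
 [505.7 280.7]]
[[ 479.8  -98.4    0. ]
 [ 552.8 -115.1    0. ]
 [ 421.6 -349.2   34. ]
 [ 491.2 -366.5   34. ]] [ 486.4 -232.3   17. ]
black (225, 196, 29, 27) (array([0.5582232 , 0.15770066]), np.float64(0.002077459403919161))
```

Emit:
{"fn": "carry_out", "kwargs": {
  "angular": [
    [0, 0, -2],
    [0, 0, -4],
    [0, 0, -6],
    [0, 0, -8],
    [0, 0, -10]
  ],
  "xyz": [
    [20, 40, 0],
    [40, 80, 0],
    [60, 120, 0],
    [80, 160, 0],
    [100, 200, 0]
  ],
  "jaw": [1, 1, 1, 1, 1],
  "squeeze": 30
}}

```text
clock: 0.6
eef_pos: [0.3969, -0.4046, 0.3036]
orientation: [-3.141, 0.0, 0.279]
contact_force: [-0.1, 0.2, -0.1]
grip_width: 1.001
gripper_force: 0.0
```

Emit:
{"fn": "carry_out", "kwargs": {
  "angular": [
    [0, 0, -2],
    [0, 0, -4],
    [0, 0, -6],
    [0, 0, -8],
    [0, 0, -10]
  ],
  "xyz": [
    [20, 40, -5],
    [40, 80, -10],
    [60, 120, -15],
    [80, 160, -20],
    [100, 200, -25]
  ],
  "jaw": [1, 1, 1, 1, 1]
}}

```text
clock: 1.1
eef_pos: [0.4969, -0.2047, 0.2786]
orientation: [-3.141, 0.0, 0.104]
contact_force: [0.6, -0.7, -0.2]
grip_width: 1.001
gripper_force: 0.0
```

Emit:
{"fn": "carry_out", "kwargs": {
  "angular": [
    [0, 0, -2],
    [0, 0, -4],
    [0, 0, -6],
    [0, 0, -8],
    [0, 0, -10]
  ],
  "xyz": [
    [21, 42, -10],
    [42, 84, -20],
    [63, 126, -30],
    [84, 168, -40],
    [105, 211, -55]
  ],
  "jaw": [1, 1, 1, 1, 1]
}}

```text
clock: 1.6
eef_pos: [0.6023, 0.0061, 0.2238]
orientation: [3.141, -0.001, -0.071]
contact_force: [0.9, -1.5, -0.6]
grip_width: 0.996
gripper_force: 0.0
```

Emit:
{"fn": "carry_out", "kwargs": {
  "angular": [
    [0, 0, 0],
    [0, 0, 0],
    [0, 0, 0],
    [0, 0, 0],
    [0, 0, 0]
  ],
  "xyz": [
    [0, 0, 0],
    [0, 0, -15],
    [0, 0, -30],
    [0, 0, -45],
    [0, 0, -50]
  ],
  "jaw": [1, 1, 1, 1, 1]
}}

```text
clock: 2.1
eef_pos: [0.6005, 0.0044, 0.1723]
orientation: [3.141, 0.003, -0.069]
contact_force: [-0.3, 0.4, -0.3]
grip_width: 1.006
gripper_force: 0.0
```

Run:
```python
from h import *
a=read_camera("top")[110:270,240:400]; b=read_camera("side")[160:320,200:360]
cv2.imwrite("pics/y1.png",cv2.resize(np.hstack([a,b]),None,fx=2.5,fy=2.5))
```

```text
(no output)
```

View pics/y1.png

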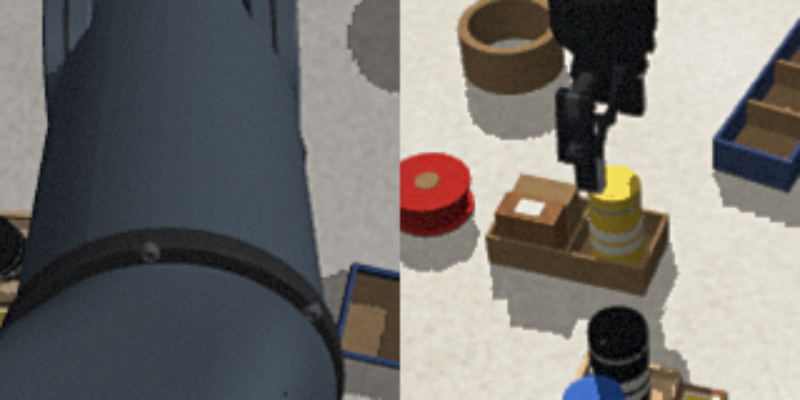

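The side view shows the near fingertip at about (276,234) and the yellow lid at about (286,230), so I'll check for an offset in x.

Run:
```python
from meas import *
c,d=ray("side",(276,233)); 
for y in(.045,.053): print("tip",(c+d*(y-c[1])/d[1])*1e3)
im=cv2.imread("pics/side0.png")
m=camera_model("side")
def proj(P): return cv2.projectPoints(np.array(P,float),np.array(m["rvec"]),np.array(m["tvec"]),np.array([[m["fx"],0,m["cx"]],[0,m["fy"],m["cy"]],[0,0,1]]),np.array([m["k1"],0,0,0,0.]))[0][:,0]
# lid: left/right extents of colour mask near top vs model; top extent = far edge of lid
for col,z,p in(("yellow",.081,(.602,.006)),("green",.09,(.565,.351)),("red",.09,(.560,.294)),("blue",.09,(.556,.220))):
    _,cs=comps(im,col)
    for k in cs:
        x,y,w,h=cv2.boundingRect(k)
        if cv2.contourArea(k)<250: continue
        t=np.linspace(0,6.28,100); q=proj([[p[0]+.021*np.cos(a),p[1]+.021*np.sin(a),z] for a in t])
        # offset of hull: compare top row and left col at lid
        print(col,"mask l,r,top",x,x+w-1,y,"pred",q[:,0].min().round(1),q[:,0].max().round(1),q[:,1].min().round(1), "1px x~mm",(onz("side",(x+1,y),z)-onz("side",(x,y),z)).round(4)[:2],(onz("side",(x,y+1),z)-onz("side",(x,y),z)).round(4)[:2])
```

```text
tip [604.5164228   45.         115.33557106]
tip [601.8146142   53.         122.98368984]
yellow mask l,r,top 275 295 226 pred 272.8 294.7 225.8 1px x~mm [-0.0019 -0.0004] [-0.0008  0.0028]
green mask l,r,top 276 296 410 pred 232.3 260.9 374.1 1px x~mm [-0.0014 -0.0003] [-0.0004  0.0015]
green mask l,r,top 234 261 375 pred 232.3 260.9 374.1 1px x~mm [-0.0015 -0.0003] [-0.0006  0.0017]
red mask l,r,top 288 306 376 pred 247.3 274.6 344.5 1px x~mm [-0.0015 -0.0003] [-0.0004  0.0017]
red mask l,r,top 249 275 344 pred 247.3 274.6 344.5 1px x~mm [-0.0015 -0.0003] [-0.0006  0.0018]
red mask l,r,top 194 229 221 pred 247.3 274.6 344.5 1px x~mm [-0.0019 -0.0004] [-0.0011  0.0028]
blue mask l,r,top 60 129 346 pred 263.6 289.3 309.4 1px x~mm [-0.0016 -0.0004] [-0.001   0.0017]
blue mask l,r,top 265 290 309 pred 263.6 289.3 309.4 1px x~mm [-0.0016 -0.0004] [-0.0006  0.0021]
blue mask l,r,top 100 158 279 pred 263.6 289.3 309.4 1px x~mm [-0.0017 -0.0004] [-0.0012  0.0022]
blue mask l,r,top 326 396 153 pred 263.6 289.3 309.4 1px x~mm [-0.0022 -0.0005] [-0.0008  0.0039]
```

The lid positions from both views agree to about 1–2 mm. Descending and gripping.

Emit:
{"fn": "carry_out", "kwargs": {
  "angular": [
    [0, 0, 0],
    [0, 0, 0],
    [0, 0, 0],
    [0, 0, 0],
    [0, 0, 0]
  ],
  "xyz": [
    [0, 0, -15],
    [0, 0, -30],
    [0, 0, -45],
    [0, 0, -60],
    [0, 0, -61]
  ],
  "jaw": [1, 1, 1, 1, 1]
}}

```text
clock: 2.7
eef_pos: [0.601, 0.0044, 0.1121]
orientation: [3.141, 0.002, -0.069]
contact_force: [0.0, 0.3, -1.1]
grip_width: 1.003
gripper_force: 0.0
```

Emit:
{"fn": "carry_out", "kwargs": {
  "angular": [
    [0, 0, 0],
    [0, 0, 0],
    [0, 0, 0],
    [0, 0, 0],
    [0, 0, 0]
  ],
  "xyz": [
    [0, 0, 0],
    [0, 0, 0],
    [0, 0, 0],
    [0, 0, 0],
    [0, 0, 0]
  ],
  "jaw": [0.6, 0.2, 0, -0.2, -0.3]
}}

```text
clock: 3.2
eef_pos: [0.602, 0.0045, 0.1139]
orientation: [-3.141, -0.002, -0.069]
contact_force: [-1.4, -0.1, 5.8]
grip_width: 0.485
gripper_force: 29.8
```

Emit:
{"fn": "carry_out", "kwargs": {
  "angular": [
    [0, 0, 0],
    [0, 0, 0],
    [0, 0, 0],
    [0, 0, 0],
    [0, 0, 0]
  ],
  "xyz": [
    [0, 0, 0],
    [0, 0, 0],
    [0, 0, 0],
    [0, 0, 0],
    [0, 0, 0]
  ],
  "jaw": [-0.3, -0.3, -0.3, -0.3, -0.3]
}}

```text
clock: 3.7
eef_pos: [0.602, 0.0045, 0.1139]
orientation: [-3.141, -0.002, -0.069]
contact_force: [-0.6, 0.6, 6.3]
grip_width: 0.481
gripper_force: 29.8
```

Emit:
{"fn": "carry_out", "kwargs": {
  "angular": [
    [0, 0, 0],
    [0, 0, 0],
    [0, 0, 0],
    [0, 0, 0],
    [0, 0, 0]
  ],
  "xyz": [
    [0, 0, 5],
    [0, 0, 20],
    [0, 0, 40],
    [0, 0, 65],
    [0, 0, 90]
  ],
  "jaw": [-0.3, -0.3, -0.3, -0.3, -0.3]
}}

```text
clock: 4.2
eef_pos: [0.6011, 0.0044, 0.2039]
orientation: [3.141, 0.001, -0.069]
contact_force: [0.3, 1.1, -1.6]
grip_width: 0.484
gripper_force: 30.5
```

Emit:
{"fn": "carry_out", "kwargs": {
  "angular": [
    [0, 0, 0],
    [0, 0, -1],
    [0, 0, -2],
    [0, 0, -3],
    [0, 0, -5]
  ],
  "xyz": [
    [-5, -12, 8],
    [-16, -38, 8],
    [-31, -74, 8],
    [-46, -110, 8],
    [-61, -146, 8]
  ],
  "jaw": [-0.3, -0.3, -0.3, -0.3, -0.3]
}}

```text
clock: 4.7
eef_pos: [0.5388, -0.1435, 0.2104]
orientation: [3.141, 0.001, -0.157]
contact_force: [1.0, -0.5, -0.8]
grip_width: 0.485
gripper_force: 30.5
```

Emit:
{"fn": "carry_out", "kwargs": {
  "angular": [
    [0, 0, -1],
    [0, 0, -2],
    [0, 0, -3],
    [0, 0, -4],
    [0, 0, -4]
  ],
  "xyz": [
    [-15, -36, 0],
    [-31, -74, 0],
    [-46, -110, 0],
    [-61, -146, 0],
    [-70, -166, 0]
  ],
  "jaw": [-0.3, -0.3, -0.3, -0.3, -0.3]
}}

```text
clock: 5.2
eef_pos: [0.4673, -0.3114, 0.2105]
orientation: [3.14, 0.001, -0.231]
contact_force: [0.5, -0.2, -1.2]
grip_width: 0.484
gripper_force: 30.6
```

Emit:
{"fn": "carry_out", "kwargs": {
  "angular": [
    [0, 0, 0],
    [0, 0, 0],
    [0, 0, 0],
    [0, 0, 0],
    [0, 0, 0]
  ],
  "xyz": [
    [-2, -8, -10],
    [-3, -15, -20],
    [-3, -15, -30],
    [-3, -15, -40],
    [-3, -15, -40]
  ],
  "jaw": [-0.3, -0.3, -0.3, -0.3, -0.3]
}}

```text
clock: 5.7
eef_pos: [0.4674, -0.3207, 0.169]
orientation: [-3.14, 0.003, -0.224]
contact_force: [-0.3, 1.2, -1.2]
grip_width: 0.485
gripper_force: 30.6
```

Run:
```python
from h import *
b=read_camera("side")[80:260,280:480]; a=read_camera("top")[190:370,360:560]
cv2.imwrite("pics/y2.png",cv2.resize(np.hstack([a,b]),None,fx=2,fy=2)); print(read_state()["eef_pos"])
```

```text
[ 0.46781108 -0.32152562  0.170491  ]
```

View pics/y2.png

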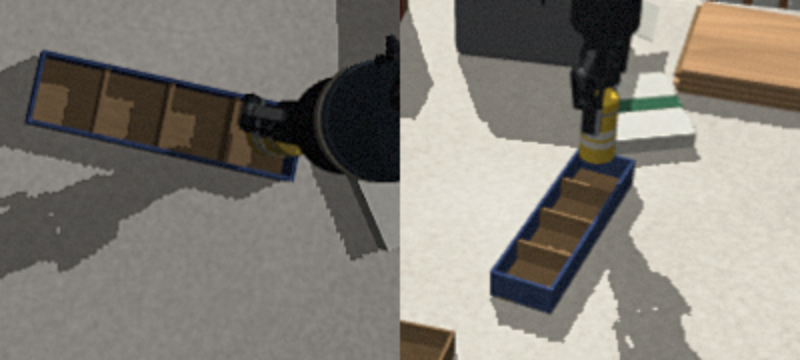

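Emit:
{"fn": "carry_out", "kwargs": {
  "angular": [
    [0, 0, 0],
    [0, 0, 0],
    [0, 0, 0],
    [0, 0, 0],
    [0, 0, 0]
  ],
  "xyz": [
    [-3, -4, -5],
    [-3, -4, -10],
    [-3, -4, -15],
    [-3, -4, -15],
    [-3, -4, -15]
  ],
  "jaw": [-0.3, -0.3, -0.3, -0.3, -0.3]
}}

```text
clock: 6.3
eef_pos: [0.4644, -0.3264, 0.1558]
orientation: [-3.141, 0.0, -0.226]
contact_force: [0.6, 0.0, -0.2]
grip_width: 0.486
gripper_force: 30.6
```

Run:
```python
from meas import *
im=cv2.imread("pics/side0.png")
h=cv2.cvtColor(im,cv2.COLOR_BGR2HSV); m=cv2.inRange(h,(105,100,25),(130,255,255)); k=np.zeros_like(m); k[145:240,315:405]=m[145:240,315:405]
P=cv2.convexHull(cv2.findNonZero(k)); P=cv2.approxPolyDP(P,2.5,True)[:,0]
for p in P: print(p,(onz("side",p.astype(float),.034)*1e3).round(1)[:2],(onz("side",p.astype(float),0)*1e3).round(1)[:2])
R=lambda a:np.array([[np.cos(a),-np.sin(a)],[np.sin(a),np.cos(a)]])
print([(np.array([486.4,-232.3])+R(np.radians(-13.4))@q).round(1) for q in([36,130],[-36,130],[-36,-130],[36,-130])])
```

```text
[396 160] [ 424.1 -350.5] [ 427.  -399.6]
[393 174] [ 424.2 -293.1] [ 427.1 -339.7]
[355 235] [474.2 -68.6] [ 479.3 -105.4]
[326 226] [537.8 -83. ] [ 545.6 -120.4]
[326 214] [ 545.8 -120.5] [ 554.  -159.5]
[370 153] [ 489.2 -366.1] [ 495.  -415.8]
[array([ 551.5, -114.2]), array([481.5, -97.5]), array([ 421.3, -350.4]), array([ 491.3, -367.1])]
```

Emit:
{"fn": "carry_out", "kwargs": {
  "angular": [
    [0, 0, 0],
    [0, 0, 0],
    [0, 0, 0],
    [0, 0, 0],
    [0, 0, 0]
  ],
  "xyz": [
    [0, 0, -10],
    [0, 0, -20],
    [0, 0, -29],
    [0, 0, -34],
    [0, 0, -36]
  ],
  "jaw": [-0.3, -0.3, -0.3, -0.3, -0.3]
}}

```text
clock: 6.8
eef_pos: [0.4641, -0.3263, 0.119]
orientation: [-3.141, 0.001, -0.226]
contact_force: [1.0, -0.4, -0.2]
grip_width: 0.483
gripper_force: 30.6
```

Emit:
{"fn": "carry_out", "kwargs": {
  "angular": [
    [0, 0, 0],
    [0, 0, 0],
    [0, 0, 0],
    [0, 0, 0],
    [0, 0, 0]
  ],
  "xyz": [
    [0, 0, -1],
    [0, 0, -2],
    [0, 0, -3],
    [0, 0, -3],
    [0, 0, -3]
  ],
  "jaw": [-0.3, -0.3, -0.3, -0.3, -0.3]
}}

```text
clock: 7.3
eef_pos: [0.4645, -0.3265, 0.1171]
orientation: [3.142, -0.0, -0.226]
contact_force: [-0.6, 0.2, -0.4]
grip_width: 0.488
gripper_force: 30.6
```

Emit:
{"fn": "carry_out", "kwargs": {
  "angular": [
    [0, 0, 0],
    [0, 0, 0],
    [0, 0, 0],
    [0, 0, 0],
    [0, 0, 0]
  ],
  "xyz": [
    [0, 0, -1],
    [0, 0, -1],
    [0, 0, -2],
    [0, 0, -2],
    [0, 0, -2]
  ],
  "jaw": [-0.3, -0.3, -0.3, -0.3, -0.3]
}}

```text
clock: 7.8
eef_pos: [0.4645, -0.3266, 0.115]
orientation: [3.142, -0.0, -0.226]
contact_force: [-0.2, 0.4, 0.8]
grip_width: 0.487
gripper_force: 30.6
```

Emit:
{"fn": "carry_out", "kwargs": {
  "angular": [
    [0, 0, 0],
    [0, 0, 0],
    [0, 0, 0],
    [0, 0, 0],
    [0, 0, 0]
  ],
  "xyz": [
    [0, 0, -1],
    [0, 0, -1],
    [0, 0, -2],
    [0, 0, -2],
    [0, 0, -2]
  ],
  "jaw": [-0.3, -0.3, -0.3, -0.3, -0.3]
}}

```text
clock: 8.3
eef_pos: [0.4647, -0.3264, 0.1147]
orientation: [-3.142, -0.001, -0.226]
contact_force: [-4.3, 3.6, 22.7]
grip_width: 0.478
gripper_force: 32.4
```

Emit:
{"fn": "carry_out", "kwargs": {
  "angular": [
    [0, 0, 0],
    [0, 0, 0],
    [0, 0, 0],
    [0, 0, 0],
    [0, 0, 0]
  ],
  "xyz": [
    [0, 0, 1],
    [0, 0, 1],
    [0, 0, 1],
    [0, 0, 1],
    [0, 0, 1]
  ],
  "jaw": [-0.1, 0.2, 0.4, 0.6, 0.8]
}}

```text
clock: 8.8
eef_pos: [0.4644, -0.3265, 0.1137]
orientation: [-3.142, 0.0, -0.226]
contact_force: [-0.1, -0.1, -0.7]
grip_width: 0.896
gripper_force: 0.0
```

Emit:
{"fn": "carry_out", "kwargs": {
  "angular": [
    [0, 0, 0],
    [0, 0, 0],
    [0, 0, 0],
    [0, 0, 0],
    [0, 0, 0]
  ],
  "xyz": [
    [0, 0, 0],
    [0, 0, 5],
    [0, 0, 20],
    [0, 0, 50],
    [0, 0, 90]
  ],
  "jaw": [0.8, 0.8, 0.8, 0.8, 0.8]
}}

```text
clock: 9.3
eef_pos: [0.4637, -0.326, 0.2039]
orientation: [-3.141, 0.003, -0.226]
contact_force: [0.6, -1.0, -0.8]
grip_width: 0.899
gripper_force: 0.0
```

Emit:
{"fn": "carry_out", "kwargs": {
  "angular": [
    [0, 0, 6.8],
    [0, 0, 13.6],
    [0, 0, 20.4],
    [0, 0, 27.2],
    [0, 0, 34]
  ],
  "xyz": [
    [6, 36, 5],
    [12, 72, 10],
    [18, 108, 15],
    [24, 144, 20],
    [30, 180, 20]
  ],
  "jaw": [1, 1, 1, 1, 1]
}}

```text
clock: 9.8
eef_pos: [0.4948, -0.1452, 0.2251]
orientation: [3.14, -0.001, 0.372]
contact_force: [0.0, 0.1, -0.2]
grip_width: 0.999
gripper_force: 0.0
```

Emit:
{"fn": "carry_out", "kwargs": {
  "angular": [
    [0, 0, 6.8],
    [0, 0, 13.6],
    [0, 0, 20.4],
    [0, 0, 27.2],
    [0, 0, 34]
  ],
  "xyz": [
    [6, 36, 0],
    [12, 72, 0],
    [18, 108, 0],
    [24, 144, 0],
    [30, 180, 0]
  ],
  "jaw": [1, 1, 1, 1, 1]
}}

```text
clock: 10.3
eef_pos: [0.5245, 0.0348, 0.2244]
orientation: [3.141, -0.0, 0.966]
contact_force: [0.5, -0.6, -0.1]
grip_width: 1.002
gripper_force: 0.0
```

Emit:
{"fn": "carry_out", "kwargs": {
  "angular": [
    [0, 0, 6.8],
    [0, 0, 13.6],
    [0, 0, 20.4],
    [0, 0, 27.2],
    [0, 0, 34]
  ],
  "xyz": [
    [6, 37, 0],
    [12, 74, 0],
    [18, 111, 0],
    [24, 148, 0],
    [31, 186, 0]
  ],
  "jaw": [1, 1, 1, 1, 1]
}}

```text
clock: 10.8
eef_pos: [0.5555, 0.2207, 0.2244]
orientation: [3.141, 0.0, 1.559]
contact_force: [1.2, 0.2, -0.3]
grip_width: 0.997
gripper_force: 0.0
```

Emit:
{"fn": "carry_out", "kwargs": {
  "angular": [
    [0, 0, 0],
    [0, 0, 0],
    [0, 0, 0],
    [0, 0, 0],
    [0, 0, 0]
  ],
  "xyz": [
    [0, 0, 0],
    [0, 0, -10],
    [0, 0, -20],
    [0, 0, -30],
    [0, 0, -30]
  ],
  "jaw": [1, 1, 1, 1, 1]
}}

```text
clock: 11.3
eef_pos: [0.5548, 0.2179, 0.192]
orientation: [-3.139, 0.002, 1.553]
contact_force: [0.0, -0.6, -0.1]
grip_width: 0.999
gripper_force: 0.0
```

Run:
```python
from h import *
b=read_camera("side"); a=read_camera("top")
c=np.hstack([a[200:320,380:540],b[80:200,320:480],])
d=np.hstack([a[150:270,110:270],b[240:360,210:370]])
cv2.imwrite("pics/b1.png",cv2.resize(np.vstack([c,d]),None,fx=2.4,fy=2.4)); s=read_state();print(s["eef_pos"],s["orientation"],s["qpos"])
```

```text
[0.55538896 0.21878314 0.19353612] [-3.14079441e+00  5.95947547e-04  1.55335776e+00] [-0.20490095  0.59526215 -0.39018424  1.77418322  0.29315275  0.83063442
 -0.75159755]
```

View pics/b1.png

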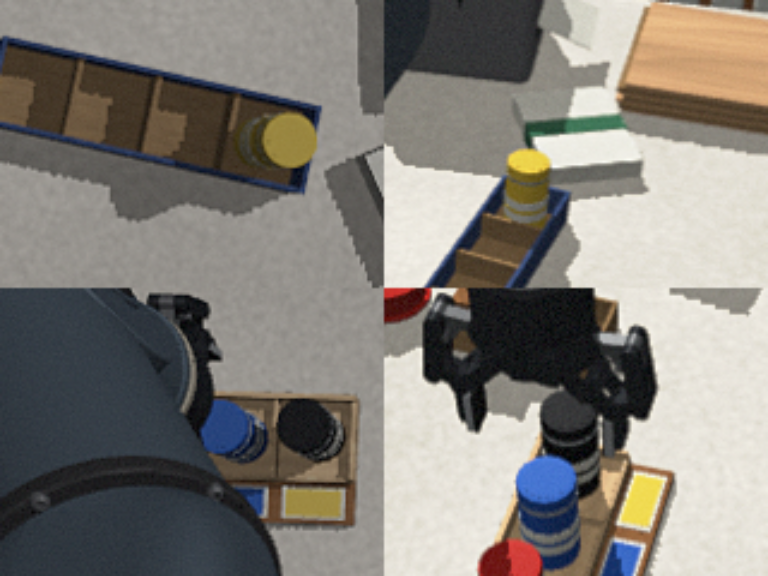

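Yellow stands upright in the right compartment. The gripper straddles blue in the side view, with the tips' midpoint at about (275,301), so I'll check that point.

Run:
```python
from h import *
for z in(.125,.132): print(z,onz("side",(275.4,301),z))
```

```text
0.125 [0.55817865 0.21111327 0.125     ]
0.132 [0.55614131 0.21685248 0.132     ]
```

Emit:
{"fn": "carry_out", "kwargs": {
  "angular": [
    [0, 0, 0],
    [0, 0, 0],
    [0, 0, 0],
    [0, 0, 0],
    [0, 0, 0]
  ],
  "xyz": [
    [0, 1, 0],
    [0, 1, -10],
    [0, 1, -20],
    [0, 1, -20],
    [0, 1, -20]
  ],
  "jaw": [1, 1, 1, 1, 1]
}}

```text
clock: 11.9
eef_pos: [0.5552, 0.2204, 0.1734]
orientation: [-3.141, 0.0, 1.554]
contact_force: [0.4, -0.6, -0.2]
grip_width: 1.0
gripper_force: 0.0
```

Emit:
{"fn": "carry_out", "kwargs": {
  "angular": [
    [0, 0, 0],
    [0, 0, 0],
    [0, 0, 0],
    [0, 0, 0],
    [0, 0, 0]
  ],
  "xyz": [
    [0, 0, -12],
    [0, 0, -25],
    [0, 0, -40],
    [0, 0, -52],
    [0, 0, -52]
  ],
  "jaw": [1, 1, 1, 1, 1]
}}

```text
clock: 12.4
eef_pos: [0.5544, 0.22, 0.1197]
orientation: [-3.138, 0.002, 1.555]
contact_force: [-0.1, 0.9, -0.7]
grip_width: 1.003
gripper_force: 0.0
```

Emit:
{"fn": "carry_out", "kwargs": {
  "angular": [
    [0, 0, 0],
    [0, 0, 0],
    [0, 0, 0],
    [0, 0, 0],
    [0, 0, 0]
  ],
  "xyz": [
    [0, 0, 0],
    [0, 0, 0],
    [0, 0, 0],
    [0, 0, 0],
    [0, 0, 0]
  ],
  "jaw": [0.6, 0.3, 0.1, 0, -0.1]
}}

```text
clock: 12.9
eef_pos: [0.5556, 0.2206, 0.1225]
orientation: [3.141, -0.0, 1.554]
contact_force: [-0.9, -0.3, 4.8]
grip_width: 0.482
gripper_force: 30.0
```

Emit:
{"fn": "carry_out", "kwargs": {
  "angular": [
    [0, 0, 0],
    [0, 0, 0],
    [0, 0, 0],
    [0, 0, 0],
    [0, 0, 0]
  ],
  "xyz": [
    [0, 0, 0],
    [0, 0, 0],
    [0, 0, 0],
    [0, 0, 0],
    [0, 0, 0]
  ],
  "jaw": [-0.3, -0.3, -0.3, -0.3, -0.3]
}}

```text
clock: 13.4
eef_pos: [0.5557, 0.2206, 0.1226]
orientation: [3.141, -0.0, 1.554]
contact_force: [-1.7, -0.6, 5.9]
grip_width: 0.483
gripper_force: 30.1
```

Emit:
{"fn": "carry_out", "kwargs": {
  "angular": [
    [0, 0, 0],
    [0, 0, 0],
    [0, 0, 0],
    [0, 0, 0],
    [0, 0, 0]
  ],
  "xyz": [
    [0, 0, 5],
    [0, 0, 20],
    [0, 0, 40],
    [0, 0, 65],
    [0, 0, 100]
  ],
  "jaw": [-0.3, -0.3, -0.3, -0.3, -0.3]
}}

```text
clock: 13.9
eef_pos: [0.5547, 0.22, 0.2218]
orientation: [-3.139, 0.001, 1.554]
contact_force: [0.7, 0.3, -0.2]
grip_width: 0.488
gripper_force: 30.6
```

Emit:
{"fn": "carry_out", "kwargs": {
  "angular": [
    [0, 0, 0],
    [0, 0, -1],
    [0, 0, -2],
    [0, 0, -3],
    [0, 0, -4]
  ],
  "xyz": [
    [-3, -18, 0],
    [-8, -48, 0],
    [-13, -84, 0],
    [-18, -122, 0],
    [-25, -161, 0]
  ],
  "jaw": [-0.3, -0.3, -0.3, -0.3, -0.3]
}}

```text
clock: 14.4
eef_pos: [0.5298, 0.0576, 0.2216]
orientation: [-3.141, 0.0, 1.484]
contact_force: [0.2, -1.3, -0.9]
grip_width: 0.486
gripper_force: 30.7
```

Emit:
{"fn": "carry_out", "kwargs": {
  "angular": [
    [0, 0, -1],
    [0, 0, -2],
    [0, 0, -3],
    [0, 0, -4],
    [0, 0, -4]
  ],
  "xyz": [
    [-5, -38, 0],
    [-10, -76, 0],
    [-15, -114, 0],
    [-20, -152, 0],
    [-25, -190, 0]
  ],
  "jaw": [-0.3, -0.3, -0.3, -0.3, -0.3]
}}

```text
clock: 14.9
eef_pos: [0.5044, -0.1324, 0.2216]
orientation: [-3.141, 0.0, 1.414]
contact_force: [-1.1, -0.3, -1.1]
grip_width: 0.484
gripper_force: 30.7
```

Emit:
{"fn": "carry_out", "kwargs": {
  "angular": [
    [0, 0, -1],
    [0, 0, -2],
    [0, 0, -3],
    [0, 0, -4],
    [0, 0, -4]
  ],
  "xyz": [
    [-6, -36, 0],
    [-12, -70, 0],
    [-18, -100, 0],
    [-23, -122, 0],
    [-26, -132, 0]
  ],
  "jaw": [-0.3, -0.3, -0.3, -0.3, -0.3]
}}

```text
clock: 15.4
eef_pos: [0.4779, -0.2652, 0.2214]
orientation: [-3.14, 0.001, 1.341]
contact_force: [-0.9, 0.2, -1.2]
grip_width: 0.488
gripper_force: 30.7
```

Emit:
{"fn": "carry_out", "kwargs": {
  "angular": [
    [0, 0, 0],
    [0, 0, 0],
    [0, 0, 0],
    [0, 0, 0],
    [0, 0, 0]
  ],
  "xyz": [
    [0, 0, -10],
    [0, 0, -25],
    [0, 0, -40],
    [0, 0, -50],
    [0, 0, -50]
  ],
  "jaw": [-0.3, -0.3, -0.3, -0.3, -0.3]
}}

```text
clock: 15.9
eef_pos: [0.4791, -0.2609, 0.1703]
orientation: [-3.139, -0.001, 1.347]
contact_force: [-0.1, 0.2, -2.0]
grip_width: 0.483
gripper_force: 30.7
```

Emit:
{"fn": "carry_out", "kwargs": {
  "angular": [
    [0, 0, 0],
    [0, 0, 0],
    [0, 0, 0],
    [0, 0, 0],
    [0, 0, 0]
  ],
  "xyz": [
    [0, -1, -10],
    [0, -1, -22],
    [0, -1, -35],
    [0, -1, -45],
    [0, -1, -50]
  ],
  "jaw": [-0.3, -0.3, -0.3, -0.3, -0.3]
}}

```text
clock: 16.4
eef_pos: [0.479, -0.2633, 0.1205]
orientation: [-3.14, -0.0, 1.345]
contact_force: [0.4, 0.5, -1.0]
grip_width: 0.483
gripper_force: 30.7
```

Emit:
{"fn": "carry_out", "kwargs": {
  "angular": [
    [0, 0, 0],
    [0, 0, 0],
    [0, 0, 0],
    [0, 0, 0],
    [0, 0, 0]
  ],
  "xyz": [
    [0, 0, -1],
    [0, 0, -2],
    [0, 0, -3],
    [0, 0, -3],
    [0, 0, -3]
  ],
  "jaw": [-0.3, -0.3, -0.3, -0.3, -0.3]
}}

```text
clock: 16.9
eef_pos: [0.4795, -0.2636, 0.1192]
orientation: [3.141, 0.0, 1.345]
contact_force: [-0.3, -1.4, -1.0]
grip_width: 0.484
gripper_force: 30.7
```

Emit:
{"fn": "carry_out", "kwargs": {
  "angular": [
    [0, 0, 0],
    [0, 0, 0],
    [0, 0, 0],
    [0, 0, 0],
    [0, 0, 0]
  ],
  "xyz": [
    [0, 0, -1],
    [0, 0, -2],
    [0, 0, -3],
    [0, 0, -4],
    [0, 0, -4]
  ],
  "jaw": [-0.3, -0.3, -0.3, -0.3, -0.3]
}}

```text
clock: 17.4
eef_pos: [0.4794, -0.2635, 0.1147]
orientation: [-3.141, -0.0, 1.345]
contact_force: [-0.5, -0.1, -0.9]
grip_width: 0.485
gripper_force: 30.7
```

Emit:
{"fn": "carry_out", "kwargs": {
  "angular": [
    [0, 0, 0],
    [0, 0, 0],
    [0, 0, 0],
    [0, 0, 0],
    [0, 0, 0]
  ],
  "xyz": [
    [0, 0, -0.5],
    [0, 0, -1],
    [0, 0, -1],
    [0, 0, -1],
    [0, 0, -1]
  ],
  "jaw": [-0.3, -0.3, -0.3, -0.3, -0.3]
}}

```text
clock: 17.9
eef_pos: [0.4794, -0.2635, 0.1145]
orientation: [3.141, 0.0, 1.345]
contact_force: [-2.5, 0.1, 7.8]
grip_width: 0.485
gripper_force: 31.5
```

Emit:
{"fn": "carry_out", "kwargs": {
  "angular": [
    [0, 0, 0],
    [0, 0, 0],
    [0, 0, 0],
    [0, 0, 0],
    [0, 0, 0]
  ],
  "xyz": [
    [0, 0, 0],
    [0, 0, 0],
    [0, 0, 0],
    [0, 0, 0],
    [0, 0, 0]
  ],
  "jaw": [-0.1, 0.2, 0.4, 0.6, 0.8]
}}

```text
clock: 18.4
eef_pos: [0.4795, -0.2635, 0.1139]
orientation: [-3.142, -0.0, 1.345]
contact_force: [1.1, -0.1, 1.0]
grip_width: 0.901
gripper_force: 0.0
```

Emit:
{"fn": "carry_out", "kwargs": {
  "angular": [
    [0, 0, 0],
    [0, 0, 0],
    [0, 0, 0],
    [0, 0, 0],
    [0, 0, 0]
  ],
  "xyz": [
    [0, 0, 0],
    [0, 0, 5],
    [0, 0, 25],
    [0, 0, 60],
    [0, 0, 105]
  ],
  "jaw": [0.8, 0.8, 0.8, 0.8, 0.8]
}}

```text
clock: 18.9
eef_pos: [0.4786, -0.2631, 0.2192]
orientation: [-3.138, -0.001, 1.345]
contact_force: [1.0, -0.7, -0.7]
grip_width: 0.897
gripper_force: 0.0
```

Emit:
{"fn": "carry_out", "kwargs": {
  "angular": [
    [0, 0, 0.8],
    [0, 0, 1.6],
    [0, 0, 2.4],
    [0, 0, 3.2],
    [0, 0, 4]
  ],
  "xyz": [
    [5, 37, 0],
    [10, 74, 0],
    [16, 111, 0],
    [21, 148, 0],
    [26, 186, 0]
  ],
  "jaw": [1, 1, 1, 1, 1]
}}

```text
clock: 19.4
eef_pos: [0.5055, -0.0762, 0.2194]
orientation: [3.141, 0.0, 1.415]
contact_force: [1.0, 0.0, -0.3]
grip_width: 0.997
gripper_force: 0.0
```

Emit:
{"fn": "carry_out", "kwargs": {
  "angular": [
    [0, 0, 0.8],
    [0, 0, 1.6],
    [0, 0, 2.4],
    [0, 0, 3.2],
    [0, 0, 4]
  ],
  "xyz": [
    [5, 37, 0],
    [10, 74, 0],
    [16, 111, 0],
    [21, 148, 0],
    [27, 186, 0]
  ],
  "jaw": [1, 1, 1, 1, 1]
}}

```text
clock: 19.9
eef_pos: [0.5324, 0.1098, 0.2194]
orientation: [3.141, 0.0, 1.485]
contact_force: [0.9, 0.2, 0.1]
grip_width: 0.998
gripper_force: 0.0
```

Emit:
{"fn": "carry_out", "kwargs": {
  "angular": [
    [0, 0, 0.8],
    [0, 0, 1.6],
    [0, 0, 2.4],
    [0, 0, 3.2],
    [0, 0, 4]
  ],
  "xyz": [
    [5, 37, 0],
    [10, 74, 0],
    [16, 111, 0],
    [21, 148, 0],
    [27, 185, 0]
  ],
  "jaw": [1, 1, 1, 1, 1]
}}

```text
clock: 20.4
eef_pos: [0.5594, 0.295, 0.2193]
orientation: [3.142, 0.0, 1.555]
contact_force: [0.2, -0.6, 0.6]
grip_width: 1.003
gripper_force: 0.0
```

Emit:
{"fn": "carry_out", "kwargs": {
  "angular": [
    [0, 0, 0],
    [0, 0, 0],
    [0, 0, 0],
    [0, 0, 0],
    [0, 0, 0]
  ],
  "xyz": [
    [0, 0, 0],
    [0, 0, -15],
    [0, 0, -30],
    [0, 0, -40],
    [0, 0, -40]
  ],
  "jaw": [1, 1, 1, 1, 1]
}}

```text
clock: 20.9
eef_pos: [0.5589, 0.2926, 0.1777]
orientation: [-3.139, 0.002, 1.554]
contact_force: [-0.1, 0.1, 1.0]
grip_width: 1.0
gripper_force: 0.0
```

Run:
```python
from h import *
b=read_camera("side"); a=read_camera("top")
c=np.hstack([a[200:320,380:540],b[80:200,320:480],])
d=np.hstack([a[150:270,110:270],b[270:390,190:350]])
cv2.imwrite("pics/r1.png",cv2.resize(np.vstack([c,d]),None,fx=2.4,fy=2.4)); s=read_state();print(s["eef_pos"],s["orientation"],s["qpos"])
```

```text
[0.55960037 0.29326135 0.17928063] [-3.14158015e+00 -2.32537859e-05  1.55400276e+00] [-0.32158324  0.65527057 -0.38502569  1.69355707  0.30864275  0.85315671
 -0.85594596]
```

View pics/r1.png

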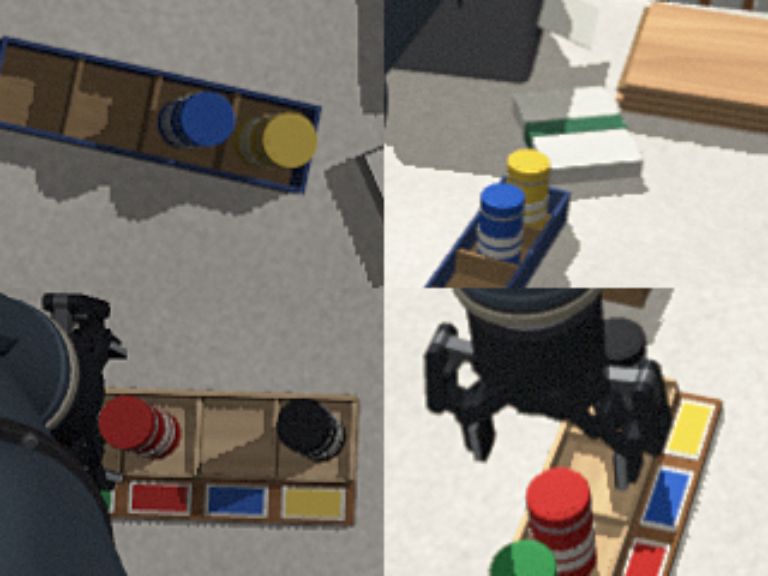

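Blue is upright in the third compartment, next to yellow, and the gripper straddles red. Grasping red.

Emit:
{"fn": "carry_out", "kwargs": {
  "angular": [
    [0, 0, 0],
    [0, 0, 0],
    [0, 0, 0],
    [0, 0, 0],
    [0, 0, 0]
  ],
  "xyz": [
    [0, 0, -14],
    [0, 0, -28],
    [0, 0, -42],
    [0, 0, -58],
    [0, 0, -58]
  ],
  "jaw": [1, 1, 1, 1, 1]
}}

```text
clock: 21.5
eef_pos: [0.5582, 0.2926, 0.1179]
orientation: [-3.138, 0.002, 1.555]
contact_force: [0.3, 0.2, -0.5]
grip_width: 1.0
gripper_force: 0.0
```

Emit:
{"fn": "carry_out", "kwargs": {
  "angular": [
    [0, 0, 0],
    [0, 0, 0],
    [0, 0, 0],
    [0, 0, 0],
    [0, 0, 0]
  ],
  "xyz": [
    [0, 0, 0],
    [0, 0, 0],
    [0, 0, 0],
    [0, 0, 0],
    [0, 0, 0]
  ],
  "jaw": [0.6, 0.3, 0.1, 0, -0.1]
}}

```text
clock: 22.0
eef_pos: [0.5595, 0.2937, 0.1216]
orientation: [3.141, -0.0, 1.554]
contact_force: [-2.4, 0.3, 5.3]
grip_width: 0.486
gripper_force: 30.0
```

Emit:
{"fn": "carry_out", "kwargs": {
  "angular": [
    [0, 0, 0],
    [0, 0, 0],
    [0, 0, 0],
    [0, 0, 0],
    [0, 0, 0]
  ],
  "xyz": [
    [0, 0, 0],
    [0, 0, 0],
    [0, 0, 0],
    [0, 0, 0],
    [0, 0, 0]
  ],
  "jaw": [-0.3, -0.3, -0.3, -0.3, -0.3]
}}

```text
clock: 22.5
eef_pos: [0.5595, 0.2937, 0.1216]
orientation: [3.141, -0.0, 1.554]
contact_force: [-2.2, -0.2, 5.9]
grip_width: 0.485
gripper_force: 30.1
```

Emit:
{"fn": "carry_out", "kwargs": {
  "angular": [
    [0, 0, 0],
    [0, 0, 0],
    [0, 0, 0],
    [0, 0, 0],
    [0, 0, 0]
  ],
  "xyz": [
    [0, 0, 5],
    [0, 0, 20],
    [0, 0, 40],
    [0, 0, 65],
    [0, 0, 100]
  ],
  "jaw": [-0.3, -0.3, -0.3, -0.3, -0.3]
}}

```text
clock: 23.0
eef_pos: [0.5589, 0.293, 0.2217]
orientation: [-3.14, 0.001, 1.554]
contact_force: [0.5, 0.5, -1.0]
grip_width: 0.488
gripper_force: 30.6
```

Emit:
{"fn": "carry_out", "kwargs": {
  "angular": [
    [0, 0, 0],
    [0, 0, -1],
    [0, 0, -2],
    [0, 0, -3],
    [0, 0, -4]
  ],
  "xyz": [
    [-2, -18, 0],
    [-6, -48, 0],
    [-11, -84, 0],
    [-16, -122, 0],
    [-21, -161, 0]
  ],
  "jaw": [-0.3, -0.3, -0.3, -0.3, -0.3]
}}

```text
clock: 23.5
eef_pos: [0.5379, 0.1307, 0.2213]
orientation: [3.141, 0.0, 1.484]
contact_force: [0.5, -0.5, -0.3]
grip_width: 0.483
gripper_force: 30.7
```

Emit:
{"fn": "carry_out", "kwargs": {
  "angular": [
    [0, 0, -1],
    [0, 0, -2],
    [0, 0, -3],
    [0, 0, -4],
    [0, 0, -4]
  ],
  "xyz": [
    [-5, -39, 0],
    [-10, -78, 0],
    [-15, -117, 0],
    [-20, -156, 0],
    [-25, -195, 0]
  ],
  "jaw": [-0.3, -0.3, -0.3, -0.3, -0.3]
}}

```text
clock: 24.0
eef_pos: [0.5127, -0.0645, 0.2214]
orientation: [3.141, 0.0, 1.414]
contact_force: [0.9, -0.8, -0.9]
grip_width: 0.484
gripper_force: 30.7
```

Emit:
{"fn": "carry_out", "kwargs": {
  "angular": [
    [0, 0, -1],
    [0, 0, -2],
    [0, 0, -3],
    [0, 0, -4],
    [0, 0, -4]
  ],
  "xyz": [
    [-5, -38, 0],
    [-10, -74, 0],
    [-14, -106, 0],
    [-17, -128, 0],
    [-19, -138, 0]
  ],
  "jaw": [-0.3, -0.3, -0.3, -0.3, -0.3]
}}

```text
clock: 24.5
eef_pos: [0.4934, -0.2034, 0.2211]
orientation: [-3.142, 0.001, 1.341]
contact_force: [0.5, 1.2, -1.3]
grip_width: 0.484
gripper_force: 30.6
```

Emit:
{"fn": "carry_out", "kwargs": {
  "angular": [
    [0, 0, 0],
    [0, 0, 0],
    [0, 0, 0],
    [0, 0, 0],
    [0, 0, 0]
  ],
  "xyz": [
    [0, 0, -10],
    [0, 0, -25],
    [0, 0, -40],
    [0, 0, -50],
    [0, 0, -50]
  ],
  "jaw": [-0.3, -0.3, -0.3, -0.3, -0.3]
}}

```text
clock: 25.0
eef_pos: [0.494, -0.199, 0.1695]
orientation: [-3.139, -0.001, 1.347]
contact_force: [-0.3, -0.3, -0.6]
grip_width: 0.484
gripper_force: 30.6
```

Emit:
{"fn": "carry_out", "kwargs": {
  "angular": [
    [0, 0, 0],
    [0, 0, 0],
    [0, 0, 0],
    [0, 0, 0],
    [0, 0, 0]
  ],
  "xyz": [
    [0, 0, 0],
    [0, 0, 0],
    [0, 0, 0],
    [0, 0, 0],
    [0, 0, 0]
  ],
  "jaw": [-0.3, -0.3, -0.3, -0.3, -0.3]
}}

```text
clock: 25.5
eef_pos: [0.4945, -0.2006, 0.1712]
orientation: [3.141, 0.0, 1.345]
contact_force: [-0.4, 0.5, -0.8]
grip_width: 0.485
gripper_force: 30.6
```

Lowering to commanded 121, then 114, then pressing 1 mm.

Emit:
{"fn": "carry_out", "kwargs": {
  "angular": [
    [0, 0, 0],
    [0, 0, 0],
    [0, 0, 0],
    [0, 0, 0],
    [0, 0, 0]
  ],
  "xyz": [
    [0, 0, -10],
    [0, 0, -22],
    [0, 0, -35],
    [0, 0, -45],
    [0, 0, -50]
  ],
  "jaw": [-0.3, -0.3, -0.3, -0.3, -0.3]
}}

```text
clock: 26.0
eef_pos: [0.4939, -0.2002, 0.1193]
orientation: [-3.139, -0.0, 1.345]
contact_force: [-0.2, -0.6, -0.3]
grip_width: 0.483
gripper_force: 30.6
```

Emit:
{"fn": "carry_out", "kwargs": {
  "angular": [
    [0, 0, 0],
    [0, 0, 0],
    [0, 0, 0],
    [0, 0, 0],
    [0, 0, 0]
  ],
  "xyz": [
    [0, 0, -2],
    [0, 0, -4],
    [0, 0, -6],
    [0, 0, -7],
    [0, 0, -7]
  ],
  "jaw": [-0.3, -0.3, -0.3, -0.3, -0.3]
}}

```text
clock: 26.5
eef_pos: [0.4945, -0.2006, 0.114]
orientation: [3.141, 0.0, 1.345]
contact_force: [0.4, 0.3, -0.9]
grip_width: 0.484
gripper_force: 30.6
```

Emit:
{"fn": "carry_out", "kwargs": {
  "angular": [
    [0, 0, 0],
    [0, 0, 0],
    [0, 0, 0],
    [0, 0, 0],
    [0, 0, 0]
  ],
  "xyz": [
    [0, 0, -0.5],
    [0, 0, -1],
    [0, 0, -1],
    [0, 0, -1],
    [0, 0, -1]
  ],
  "jaw": [-0.3, -0.3, -0.3, -0.3, -0.3]
}}

```text
clock: 27.0
eef_pos: [0.4946, -0.2005, 0.1135]
orientation: [3.141, 0.0, 1.345]
contact_force: [-1.4, 1.2, 5.6]
grip_width: 0.482
gripper_force: 31.3
```

Emit:
{"fn": "carry_out", "kwargs": {
  "angular": [
    [0, 0, 0],
    [0, 0, 0],
    [0, 0, 0],
    [0, 0, 0],
    [0, 0, 0]
  ],
  "xyz": [
    [0, 0, 0],
    [0, 0, 0],
    [0, 0, 0],
    [0, 0, 0],
    [0, 0, 0]
  ],
  "jaw": [-0.1, 0.2, 0.4, 0.6, 0.8]
}}

```text
clock: 27.5
eef_pos: [0.4945, -0.2005, 0.1129]
orientation: [-3.142, -0.0, 1.345]
contact_force: [-0.1, 0.1, -0.2]
grip_width: 0.895
gripper_force: 0.0
```

Emit:
{"fn": "carry_out", "kwargs": {
  "angular": [
    [0, 0, 0],
    [0, 0, 0],
    [0, 0, 0],
    [0, 0, 0],
    [0, 0, 0]
  ],
  "xyz": [
    [0, 0, 0],
    [0, 0, 5],
    [0, 0, 25],
    [0, 0, 60],
    [0, 0, 106]
  ],
  "jaw": [0.8, 0.8, 0.8, 0.8, 0.8]
}}

```text
clock: 28.0
eef_pos: [0.4935, -0.2002, 0.2191]
orientation: [-3.138, -0.001, 1.345]
contact_force: [1.3, -1.2, 0.7]
grip_width: 0.899
gripper_force: 0.0
```

Emit:
{"fn": "carry_out", "kwargs": {
  "angular": [
    [0, 0, 0.8],
    [0, 0, 1.6],
    [0, 0, 2.4],
    [0, 0, 3.2],
    [0, 0, 4]
  ],
  "xyz": [
    [5, 37, 0],
    [9, 74, 0],
    [14, 111, 0],
    [18, 148, 0],
    [23, 184, 0]
  ],
  "jaw": [1, 1, 1, 1, 1]
}}

```text
clock: 28.5
eef_pos: [0.5173, -0.015, 0.2194]
orientation: [3.141, 0.0, 1.415]
contact_force: [0.5, 0.8, -0.4]
grip_width: 0.998
gripper_force: 0.0
```

Emit:
{"fn": "carry_out", "kwargs": {
  "angular": [
    [0, 0, 0.8],
    [0, 0, 1.6],
    [0, 0, 2.4],
    [0, 0, 3.2],
    [0, 0, 4]
  ],
  "xyz": [
    [5, 37, 0],
    [9, 74, 0],
    [14, 111, 0],
    [18, 148, 0],
    [23, 184, 0]
  ],
  "jaw": [1, 1, 1, 1, 1]
}}

```text
clock: 29.0
eef_pos: [0.5403, 0.1691, 0.2193]
orientation: [3.141, -0.0, 1.485]
contact_force: [0.6, -0.3, -0.8]
grip_width: 1.0
gripper_force: 0.0
```

Emit:
{"fn": "carry_out", "kwargs": {
  "angular": [
    [0, 0, 0.8],
    [0, 0, 1.6],
    [0, 0, 2.4],
    [0, 0, 3.2],
    [0, 0, 4]
  ],
  "xyz": [
    [5, 37, 0],
    [9, 74, 0],
    [14, 111, 0],
    [18, 148, 0],
    [23, 184, 0]
  ],
  "jaw": [1, 1, 1, 1, 1]
}}

```text
clock: 29.5
eef_pos: [0.5632, 0.3531, 0.2193]
orientation: [-3.142, -0.0, 1.555]
contact_force: [0.6, 0.1, -0.0]
grip_width: 1.001
gripper_force: 0.0
```

Emit:
{"fn": "carry_out", "kwargs": {
  "angular": [
    [0, 0, 0],
    [0, 0, 0],
    [0, 0, 0],
    [0, 0, 0],
    [0, 0, 0]
  ],
  "xyz": [
    [0, 0, 0],
    [0, 0, -15],
    [0, 0, -30],
    [0, 0, -40],
    [0, 0, -40]
  ],
  "jaw": [1, 1, 1, 1, 1]
}}

```text
clock: 30.0
eef_pos: [0.563, 0.3495, 0.1765]
orientation: [-3.139, 0.003, 1.553]
contact_force: [-0.2, 0.3, -1.0]
grip_width: 1.004
gripper_force: 0.0
```

Run:
```python
from h import *
b=read_camera("side"); a=read_camera("top")
c=np.hstack([a[200:320,380:540],b[80:200,320:480],])
d=np.hstack([a[150:270,110:270],b[300:420,180:340]])
cv2.imwrite("pics/g1.png",cv2.resize(np.vstack([c,d]),None,fx=2.4,fy=2.4)); s=read_state();print(s["eef_pos"],s["orientation"],s["qpos"])
```

```text
[0.56357684 0.35071794 0.17859761] [-3.14094987e+00  5.70495179e-04  1.55347420e+00] [-0.40070951  0.69725245 -0.38716338  1.60280391  0.31354042  0.90440579
 -0.91901013]
```

View pics/g1.png

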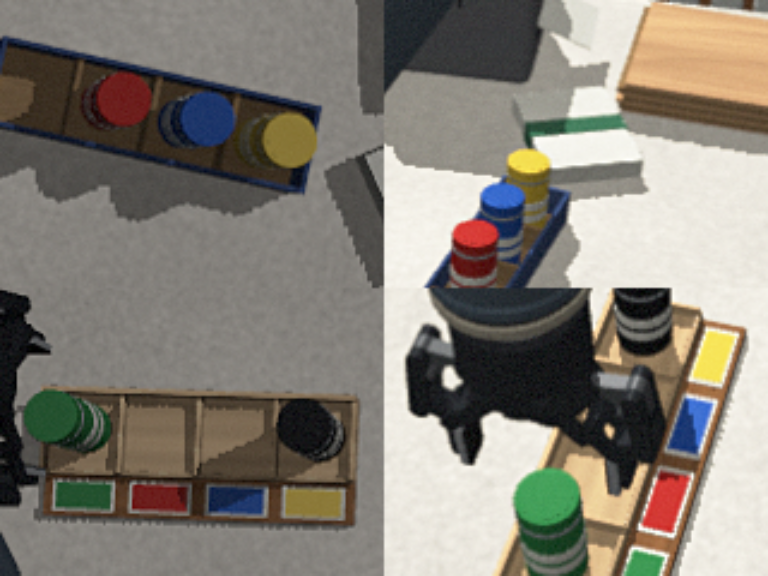

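Red, blue and yellow stand upright in the box in order, and black is untouched. The gripper straddles green.

Emit:
{"fn": "carry_out", "kwargs": {
  "angular": [
    [0, 0, 0],
    [0, 0, 0],
    [0, 0, 0],
    [0, 0, 0],
    [0, 0, 0]
  ],
  "xyz": [
    [0, 0, -14],
    [0, 0, -28],
    [0, 0, -42],
    [0, 0, -58],
    [0, 0, -58]
  ],
  "jaw": [1, 1, 1, 1, 1]
}}

```text
clock: 30.6
eef_pos: [0.5623, 0.3506, 0.1178]
orientation: [-3.138, 0.003, 1.555]
contact_force: [-0.3, 0.4, 0.3]
grip_width: 0.996
gripper_force: 0.0
```

Emit:
{"fn": "carry_out", "kwargs": {
  "angular": [
    [0, 0, 0],
    [0, 0, 0],
    [0, 0, 0],
    [0, 0, 0],
    [0, 0, 0]
  ],
  "xyz": [
    [0, 0, 0],
    [0, 0, 0],
    [0, 0, 0],
    [0, 0, 0],
    [0, 0, 0]
  ],
  "jaw": [0.6, 0.3, 0.1, 0, -0.1]
}}

```text
clock: 31.1
eef_pos: [0.5637, 0.3516, 0.1217]
orientation: [3.141, -0.001, 1.554]
contact_force: [-0.9, 0.5, 3.8]
grip_width: 0.49
gripper_force: 30.1
```

Emit:
{"fn": "carry_out", "kwargs": {
  "angular": [
    [0, 0, 0],
    [0, 0, 0],
    [0, 0, 0],
    [0, 0, 0],
    [0, 0, 0]
  ],
  "xyz": [
    [0, 0, 0],
    [0, 0, 0],
    [0, 0, 0],
    [0, 0, 0],
    [0, 0, 0]
  ],
  "jaw": [-0.3, -0.3, -0.3, -0.3, -0.3]
}}

```text
clock: 31.6
eef_pos: [0.5637, 0.3517, 0.1216]
orientation: [3.141, -0.001, 1.554]
contact_force: [-1.8, -1.0, 7.2]
grip_width: 0.485
gripper_force: 30.2
```

Emit:
{"fn": "carry_out", "kwargs": {
  "angular": [
    [0, 0, 0],
    [0, 0, 0],
    [0, 0, 0],
    [0, 0, 0],
    [0, 0, 0]
  ],
  "xyz": [
    [0, 0, 5],
    [0, 0, 20],
    [0, 0, 40],
    [0, 0, 65],
    [0, 0, 100]
  ],
  "jaw": [-0.3, -0.3, -0.3, -0.3, -0.3]
}}

```text
clock: 32.1
eef_pos: [0.5628, 0.351, 0.2216]
orientation: [-3.14, 0.001, 1.555]
contact_force: [0.7, -0.1, -1.1]
grip_width: 0.487
gripper_force: 30.5
```

Emit:
{"fn": "carry_out", "kwargs": {
  "angular": [
    [0, 0, 0],
    [0, 0, -1],
    [0, 0, -2],
    [0, 0, -3],
    [0, 0, -4]
  ],
  "xyz": [
    [-2, -18, 0],
    [-5, -48, 0],
    [-9, -84, 0],
    [-13, -122, 0],
    [-18, -161, 0]
  ],
  "jaw": [-0.3, -0.3, -0.3, -0.3, -0.3]
}}

```text
clock: 32.6
eef_pos: [0.5452, 0.1894, 0.222]
orientation: [3.141, -0.0, 1.484]
contact_force: [-0.2, -0.5, -1.4]
grip_width: 0.484
gripper_force: 30.5
```

Emit:
{"fn": "carry_out", "kwargs": {
  "angular": [
    [0, 0, -1],
    [0, 0, -2],
    [0, 0, -3],
    [0, 0, -4],
    [0, 0, -4]
  ],
  "xyz": [
    [-4, -39, 0],
    [-8, -78, 0],
    [-12, -117, 0],
    [-16, -156, 0],
    [-21, -195, 0]
  ],
  "jaw": [-0.3, -0.3, -0.3, -0.3, -0.3]
}}

```text
clock: 33.1
eef_pos: [0.5243, -0.0059, 0.222]
orientation: [3.14, -0.0, 1.414]
contact_force: [0.8, -0.2, -1.3]
grip_width: 0.487
gripper_force: 30.5
```

Emit:
{"fn": "carry_out", "kwargs": {
  "angular": [
    [0, 0, -1],
    [0, 0, -2],
    [0, 0, -3],
    [0, 0, -4],
    [0, 0, -4]
  ],
  "xyz": [
    [-4, -36, 0],
    [-8, -70, 0],
    [-12, -102, 0],
    [-14, -124, 0],
    [-15, -134, 0]
  ],
  "jaw": [-0.3, -0.3, -0.3, -0.3, -0.3]
}}

```text
clock: 33.6
eef_pos: [0.509, -0.141, 0.2217]
orientation: [3.141, 0.001, 1.342]
contact_force: [0.2, 0.7, -0.5]
grip_width: 0.485
gripper_force: 30.5
```

Emit:
{"fn": "carry_out", "kwargs": {
  "angular": [
    [0, 0, 0],
    [0, 0, 0],
    [0, 0, 0],
    [0, 0, 0],
    [0, 0, 0]
  ],
  "xyz": [
    [0, 0, -10],
    [0, 0, -25],
    [0, 0, -40],
    [0, 0, -50],
    [0, 0, -50]
  ],
  "jaw": [-0.3, -0.3, -0.3, -0.3, -0.3]
}}

```text
clock: 34.1
eef_pos: [0.509, -0.137, 0.1696]
orientation: [-3.139, -0.001, 1.347]
contact_force: [-0.4, 0.3, 0.2]
grip_width: 0.485
gripper_force: 30.5
```

Emit:
{"fn": "carry_out", "kwargs": {
  "angular": [
    [0, 0, 0],
    [0, 0, 0],
    [0, 0, 0],
    [0, 0, 0],
    [0, 0, 0]
  ],
  "xyz": [
    [0, 0, 0],
    [0, 0, 0],
    [0, 0, 0],
    [0, 0, 0],
    [0, 0, 0]
  ],
  "jaw": [-0.3, -0.3, -0.3, -0.3, -0.3]
}}

```text
clock: 34.6
eef_pos: [0.5095, -0.1386, 0.1712]
orientation: [3.141, 0.0, 1.345]
contact_force: [-0.4, -0.1, -0.7]
grip_width: 0.484
gripper_force: 30.5
```

Emit:
{"fn": "carry_out", "kwargs": {
  "angular": [
    [0, 0, 0],
    [0, 0, 0],
    [0, 0, 0],
    [0, 0, 0],
    [0, 0, 0]
  ],
  "xyz": [
    [0, 0, -10],
    [0, 0, -22],
    [0, 0, -35],
    [0, 0, -45],
    [0, 0, -50]
  ],
  "jaw": [-0.3, -0.3, -0.3, -0.3, -0.3]
}}

```text
clock: 35.1
eef_pos: [0.5089, -0.1383, 0.1193]
orientation: [-3.14, -0.0, 1.345]
contact_force: [-0.4, 0.6, -1.3]
grip_width: 0.487
gripper_force: 30.5
```

Emit:
{"fn": "carry_out", "kwargs": {
  "angular": [
    [0, 0, 0],
    [0, 0, 0],
    [0, 0, 0],
    [0, 0, 0],
    [0, 0, 0]
  ],
  "xyz": [
    [0, 0, -2],
    [0, 0, -4],
    [0, 0, -6],
    [0, 0, -7],
    [0, 0, -7]
  ],
  "jaw": [-0.3, -0.3, -0.3, -0.3, -0.3]
}}

```text
clock: 35.6
eef_pos: [0.5095, -0.1385, 0.114]
orientation: [3.141, -0.0, 1.345]
contact_force: [-0.3, 0.5, -0.2]
grip_width: 0.485
gripper_force: 30.5
```

Emit:
{"fn": "carry_out", "kwargs": {
  "angular": [
    [0, 0, 0],
    [0, 0, 0],
    [0, 0, 0],
    [0, 0, 0],
    [0, 0, 0]
  ],
  "xyz": [
    [0, 0, -0.5],
    [0, 0, -1],
    [0, 0, -1],
    [0, 0, -1],
    [0, 0, -1]
  ],
  "jaw": [-0.3, -0.3, -0.3, -0.3, -0.3]
}}

```text
clock: 36.1
eef_pos: [0.5096, -0.1386, 0.1135]
orientation: [3.141, 0.0, 1.345]
contact_force: [-2.0, 0.4, 5.7]
grip_width: 0.484
gripper_force: 31.1
```

Seated. Releasing, lifting and moving aside (up and toward +y) for a last look.

Emit:
{"fn": "carry_out", "kwargs": {
  "angular": [
    [0, 0, 0],
    [0, 0, 0],
    [0, 0, 0],
    [0, 0, 0],
    [0, 0, 0]
  ],
  "xyz": [
    [0, 0, 0],
    [0, 0, 0],
    [0, 0, 0],
    [0, 0, 0],
    [0, 0, 0]
  ],
  "jaw": [-0.1, 0.2, 0.4, 0.6, 0.8]
}}

```text
clock: 36.6
eef_pos: [0.5094, -0.1385, 0.1128]
orientation: [-3.141, -0.0, 1.345]
contact_force: [0.7, 0.1, 0.0]
grip_width: 0.899
gripper_force: 0.0
```

Emit:
{"fn": "carry_out", "kwargs": {
  "angular": [
    [0, 0, 0],
    [0, 0, 0],
    [0, 0, 0],
    [0, 0, 0],
    [0, 0, 0]
  ],
  "xyz": [
    [0, 0, 0],
    [0, 0, 5],
    [0, 0, 25],
    [0, 0, 60],
    [0, 0, 106]
  ],
  "jaw": [0.8, 0.8, 0.8, 0.8, 0.8]
}}

```text
clock: 37.1
eef_pos: [0.5085, -0.1383, 0.2191]
orientation: [-3.138, -0.0, 1.345]
contact_force: [0.4, 0.6, -0.5]
grip_width: 0.902
gripper_force: 0.0
```

Emit:
{"fn": "carry_out", "kwargs": {
  "angular": [
    [0, 0, 0],
    [0, 0, 0],
    [0, 0, 0],
    [0, 0, 0],
    [0, 0, 0]
  ],
  "xyz": [
    [0, 40, 10],
    [0, 80, 20],
    [0, 120, 30],
    [0, 160, 30],
    [0, 160, 30]
  ],
  "jaw": [0.8, 0.8, 0.8, 0.8, 0.8]
}}

```text
clock: 37.6
eef_pos: [0.5094, 0.0277, 0.2501]
orientation: [3.14, -0.004, 1.353]
contact_force: [0.7, 0.5, 0.4]
grip_width: 0.901
gripper_force: 0.0
```

Emit:
{"fn": "carry_out", "kwargs": {
  "angular": [
    [0, 0, 0],
    [0, 0, 0],
    [0, 0, 0],
    [0, 0, 0],
    [0, 0, 0]
  ],
  "xyz": [
    [0, 0, 0],
    [0, 0, 0],
    [0, 0, 0],
    [0, 0, 0],
    [0, 0, 0]
  ],
  "jaw": [0.8, 0.8, 0.8, 0.8, 0.8]
}}

```text
clock: 38.1
eef_pos: [0.5094, 0.0208, 0.2488]
orientation: [-3.141, 0.0, 1.344]
contact_force: [-0.5, -0.3, 0.5]
grip_width: 0.904
gripper_force: 0.0
```

Run:
```python
from h import *
b=read_camera("side"); a=read_camera("top")
c=np.hstack([a[180:320,365:535],b[110:250,290:460],])
d=np.hstack([a[150:290,110:280],b[260:400,200:370]])
cv2.imwrite("pics/f1.png",cv2.resize(np.vstack([c,d]),None,fx=2.1,fy=2.1)); s=read_state();print(s["eef_pos"],s["contact_force"])
```

```text
[0.50946452 0.02106709 0.24889554] [ 1.15039999  0.28953691 -0.57407636]
```

View pics/f1.png

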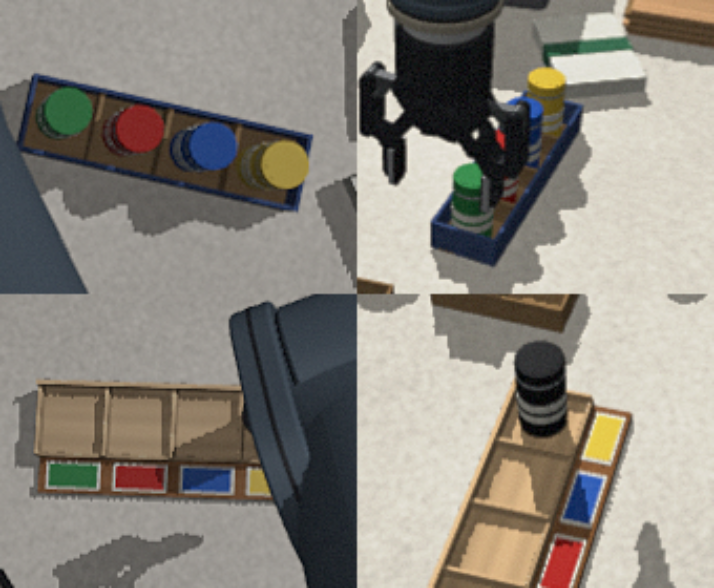

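All four tins stand upright in the box as green, red, blue, yellow from left to right (crop (67,110) to (283,165)). Black is still in its place in the rack.

```bash
python3 -c "from workcell import close_job; print(close_job())"
```

```text
the job is handed in; nothing more can be done
None
```

The job is handed in: the green, red, blue and yellow tins stand upright in the gift box in card order, and the mismatched black tin is still in its place in the rack.

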